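Fold the inner flap, then shut the storage case

ROBOT

A 7-joint arm with a two-finger parallel gripper is mounted at the origin on the work surface; the furniture and walls round the work are solid. World frame = base frame: x ahead of the robot, y to its left, z up, the work surface at z = 0. Lengths are in m, angles in rad, forces in N, time in s.
With the tool pointing down it reaches from about 0.425 to 0.925 m from the base axis. Payload 6.8 kg.
Tool frame: the origin (TCP) lies at the centre of the arm's flange, where the gripper is bolted on; the fingertips stand 173 mm ahead of it and the grasp point (between the pads) lies 155 mm ahead of it (r.hold_point_z is the distance from the TCP to the grasp point, in m); z points along the fingers, x is the direction in which the jaws open and shut, and the axes are right-handed (so a half turn about z gives the same grasp; the last joint's range is limited). The gripper opens to 85 mm and grips with 20 to 120 N. Pads are 22 mm wide; open, the fingers measure 114 mm over their backs; the gripper's body (76 mm by 85 mm) begins 54 mm behind the grasp point. The pads swing forward as they close: fully open they stand 13 mm farther back than shut.
Start: joints at [1.172, 0.477, 0.022, 1.555, -0.011, 1.109, -0.083], TCP at [0.194, -0.647, 0.405] pointing down, gripper open.
Joint ranges: [-2.96, 2.96], [-0.34, 2.1], [-1.41, 1.46], [0.24, 2.44], [-1.37, 4.51], [0.17, 1.92], [-2.96, 2.96]. Speed limits (rad/s): [2.39, 2.39, 3.14, 3.14, 3.14, 3.14, 3.14].

INTERFACE

Orientations are given as a rotation vector (axis times angle).
In Python, from bench import r gives the robot as it stands.
- The arm moves only by the tool apply_moves, never from a script. Its arguments are lists of equal length, an entry for each row: "dp": the shift along the tool's x, y, z scaled (see below), a list of three; "twist": the turn, a rotation vector about the tool's x, y, z scaled (see below), a list of three; "jaw": the closure in counts, from 0 (fully open) to 255 (shut). In form: {"dp": [[x, y, z], ...], "twist": [[rx, ry, rz], ...], "jaw": [jaw, ...]}. A call has 1 to 20 rows; each row shifts and turns the pose as measured when the row begins, along the tool's axes as they then stand; what a row does not reach is not made up. The controller multiplies each number of a shift by 12 cm and each number of a turn by 120 degrees. A row lasts 1/10 s, in which the tool goes at most 50 mm and 8.59 degrees, less where a joint would pass 70% of its speed; a pose out of reach is approached as far as the arm can. A call with a number of a shift or a turn outside -1 to 1 is refused whole. A call with a gripper value outside its range is refused whole. The fingers move at their own pace and stop on an object; "grip_force" is the grip in N (left out, the last holds). Time passes only in rows, so rows that do not move let the fingers close. It gives the time, the measured TCP pose, the force and the opening at its end, in the units of the state.
- r.get_obs(): the state, without advancing time (a new reading comes with each control period).
- r.grab_frame(name): name is "scene" or "top" or "wrist"; returns a dict with "color" (384x512x3 uint8, red, green, blue), "z_map" (384x512 float32, m along the optical axis (not along the pixel's ray), 0 where there is no reading), "intrinsics" (3x3 intrinsics, pixels), "dist_coeffs" ([k1, k2, p1, p2, k3] as OpenCV has them; the pictures are not rectified), "R" (3x3) and "t" (3): a world point X has camera coordinates R X + t; the wrist camera has in their place "hand_eye" (4x4, takes a point from camera to tool coordinates, whose origin is the TCP and whose axes are the tool frame's). Camera axes: x right, y down, z forward; pixel columns grow to the right and rows downward; lengths in m; the calibration is good to about 2 mm. A picture is of the moment at which its call begins: read the wrist's pose just before it.
- r.hand_in(): hands the job in, once; it reports no verdict.
The state is a dict: "clock": time; "joints": joint angles; "qvel": joint speeds; "tau": joint torques, N m; "tcp_pos": TCP position; "orientation": TCP orientation; "contact_force": force on the tool from outside, world axes, zero at the start; "moment": the same for the moment, N m; "grip_width": finger opening in m.
Only numpy, scipy, OpenCV 4.12 (cv2) and the standard library are available. Lean on these libraries where they do the work, as an engineer would, in place of code of your own. Each camera call takes 0.05 s, during which the arm holds its last target.

TASK

Close up the open blue storage case: first fold its upright white inner flap down flat over the batteries, then swing the grey lid fully shut over it. Only push, with the fingertips or the outside of the fingers: pinch and lift nothing, leave the tin, spool and torch around the case where they stand, leave the contents in the case, and finish clear of everything.

Things in the scene. Friction and masses are not known exactly. Their poses are not given: they have to be found in the camera images.
- case: Blue open-topped storage case, fixed on a flat plywood work board (370 x 420 mm, on short feet, its top 34 mm above the bench), 140 (its x) x 190 (its y) x 55 mm high, walls 4 mm. Origin at the centre of its underside. Its -x side is the front (roughly towards the robot), the lid is hinged along its +x rim, the flap along the inside of its +y wall. Its yaw varies from -0.95 to 0.4 rad.
- lid (a joint): Lid hinge, rad: 0 = shut, lying on the rim; 1.57 = standing upright on the +x rim; more = leaning back, stop at 1.9. Friction holds it wherever it is left, so it has to be pushed all the way down to 0 (about 1 to 2 N at the free edge).
- lid_hinge (a point): Middle of the lid's hinge line: in the case frame (70, 0, 55) mm; the hinge line runs along the case's y.
- lid_edge (a point): Middle of the lid's free edge, on its outer face (the face that is on top when shut): 140 mm from the hinge line and 6 mm outside the hinge plane. The lid is a grey panel, 140 x 190 x 6 mm, with a dark pad 3 mm thick on its inside, 8 mm in from the edges.
- flap (a joint): Flap hinge, rad: 0 = folded down flat, its top 48 mm above the underside of the case, 7 mm below the rim; 1.57 = upright; more = leaning out over the case's +y wall, stop at 1.9. Friction holds it wherever it is left (about 1 N at the free edge moves it).
- flap_hinge (a point): Middle of the flap's hinge line: in the case frame (0, 87, 44) mm; the line runs along the case's x.
- flap_edge (a point): Middle of the flap's free edge, on its outer face (on top when folded, facing the case's +y when upright): 85 mm from the hinge line and 4 mm outside the hinge plane. The flap is 126 (along the hinge) x 85 x 4 mm, white, with a dark pad 2 mm thick on its underside, and folds towards the case's -y.
- battery_silver: Silver battery, 50 x 14 x 14 mm, lying in the bay that the flap covers; origin at its underside. The bay's floor is 7 mm above the underside of the case.
- battery_amber: Black battery with an amber end, 50 x 14 x 14 mm, in the same bay; origin at its underside.
- tape: Black roll of tape, 58 x 56 x 19 mm, in the case's other bay (its -y half); origin at its underside.
- flux_tin: Yellow round tin, 47 mm across, 23 mm high, on the work board nearer to the robot than the case; origin at its underside. Loose, to be left alone.
- solder_spool: White spool with a red label, 55 x 74 x 42 mm, on the bench left or right of the work board; origin at its underside. Loose, to be left alone.
- torch: Grey torch with a yellow band standing upright, 43 mm across, 122 mm high, on the bench left or right of the work board; origin at its underside. Loose, to be left alone.

How it is judged:
By the outcome, as a careful person would: the job done as asked, in the order asked, and still so for the second after the job is handed in, with the robot touching nothing.
It also fails if it takes over 51 s, if anything falls off the work surface, if the arm or the gripper's body presses on something with over 40 N, if the wrist force passes 120 N, or if a joint passes its speed limit or range.

## Working session

There is one attempt and no reset: what is moved stays moved. The work goes in short steps, Python scripts to look and compute and a tool call to move; the robot and the scene stay as the last step left them, time stands still between calls to the robot, and variables do not carry over. Pictures are saved under pics/ and viewed, and the job is handed in when it is done.

Besides the shell and the picture viewer there is one more tool, called after "Emit:" as name(argument=value, ...) on one line, values as JSON. apply_moves: Moves the arm, as the interface text tells. Shifts and turns lie within -1 to 1; 1 stands for 12 cm of shift or 120 degrees of turn. Its arguments: {"type":"object","properties":{"dp":{"type":"array"},"twist":{"type":"array"},"jaw":{"type":"array"},"grip_force":{"type":"number"}},"required":["dp","twist","jaw"]}

```bash
mkdir -p pics; ls
cat > h.py <<'E'
import numpy as np, cv2
from bench import r
def grab(n,f):
    d=r.grab_frame(n); cv2.imwrite('pics/'+f+'.png',d['color'][:,:,::-1]); np.savez('pics/'+f+'.npz',**d); return d
E
python3 - <<'E'
from h import *
print(r.get_obs())
for n in('scene','top','wrist'): 
    d=grab(n,n+'0'); 
    print(n,d['intrinsics'].tolist(),d['dist_coeffs'],d.get('R'),d.get('t'),d.get('hand_eye'),(d['z_map']>0).mean())
E
```

```text
pics
{'clock': 0.0, 'joints': array([ 1.17187075,  0.47781236,  0.02229625,  1.55646941, -0.01148846,
        1.10931791, -0.08308509]), 'qvel': array([ 0.00041391, -0.0003825 , -0.0006897 ,  0.00108787, -0.00022924,
       -0.00022033,  0.00025323]), 'tau': array([-8.93077813e-04, -5.96463168e+01,  1.60726983e+00, -2.81205028e+01,
        1.23990630e-02,  9.38409416e-03, -6.64696313e-05]), 'tcp_pos': array([ 0.19349861, -0.64637343,  0.40370878]), 'orientation': array([-2.51914616e+00,  1.87540064e+00,  2.48437206e-03]), 'contact_force': array([ 0.18926639,  0.78407918, -0.39775923]), 'moment': array([-0.00174625,  0.02081941, -0.01226592]), 'grip_width': 0.08510290607029214}
scene [[348.7819784712706, 0.0, 254.065719344835], [0.0, 348.7819784712706, 186.93953499962615], [0.0, 0.0, 1.0]] [-0.08453748  0.          0.          0.          0.        ] [[-0.76377916 -0.64547133 -0.00285556]
 [-0.36483846  0.43535039 -0.82302062]
 [ 0.53247938 -0.62756418 -0.56800432]] [0.36012033 0.25561607 0.73098842] None 0.9851735432942709
top [[389.05067367986805, 0.0, 257.7485095436256], [0.0, 389.05067367986805, 195.40055797926792], [0.0, 0.0, 1.0]] [0.04390829 0.         0.         0.         0.        ] [[ 0.0206222  -0.99935889  0.02926657]
 [-0.98208448 -0.02573261 -0.18667592]
 [ 0.18730934 -0.02489258 -0.98198552]] [-0.07627177  0.48197807  0.87611356] None 0.99609375
wrist [[317.58362985919143, 0.0, 254.72989897779405], [0.0, 317.58362985919143, 191.35943560149377], [0.0, 0.0, 1.0]] [-0.08145298  0.          0.          0.          0.        ] None None [[ 9.99999749e-01  3.20962837e-04  6.31190349e-04 -1.16936850e-03]
 [-5.02020343e-04  9.49989587e-01  3.12281177e-01 -7.90831314e-02]
 [-4.99393607e-04 -3.12281415e-01  9.49989509e-01  3.07025141e-02]
 [ 0.00000000e+00  0.00000000e+00  0.00000000e+00  1.00000000e+00]] 0.9957529703776041
```

View pics/scene0.png

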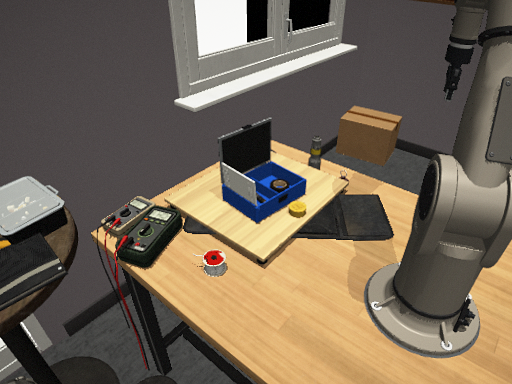

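View pics/top0.png

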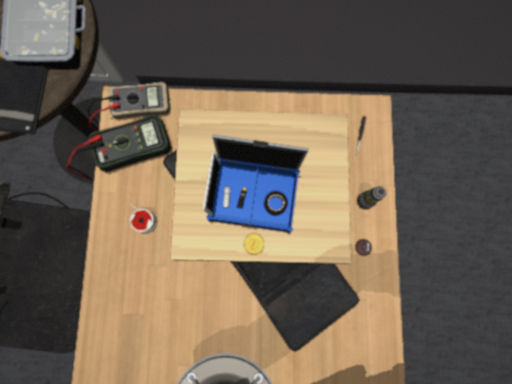

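```bash
cat >> h.py <<'E'
def ray(d,uv,R=None,t=None):
    R=d['R'] if R is None else R; t=d['t'] if t is None else t
    n=cv2.undistortPoints(np.float64(uv).reshape(-1,1,2),d['intrinsics'],d['dist_coeffs']).reshape(-1,2)
    v=np.c_[n,np.ones(len(n))]@R; return -R.T@t, v   # z-depth scaled
def onplane(d,uv,z):
    o,v=ray(d,uv); return o+v*((z-o[2])/v[:,2])[:,None]
def cloud(d):
    H,W=d['z_map'].shape; g=np.stack(np.meshgrid(np.arange(W),np.arange(H)),-1).reshape(-1,2)
    o,v=ray(d,g); return (o+v*d['z_map'].reshape(-1,1)).reshape(H,W,3)
def load(f): return dict(np.load('pics/'+f+'.npz'))
E
python3 - <<'E'
from h import *
for f in('top0','scene0'):
    d=load(f); P=cloud(d); hsv=cv2.cvtColor(d['color'],cv2.COLOR_RGB2HSV)
    ws=(np.linalg.norm(P[...,:2]-[.65,0],axis=2)<.3)
    m=(cv2.inRange(hsv,(105,150,50),(130,255,255))>0)&ws
    p=P[m]; print(f,m.sum(),np.percentile(p[:,2],[2,10,50,90,98]))
    rim=p[abs(p[:,2]-.089)<.006]; 
    c,s,a=cv2.minAreaRect(rim[:,:2].astype(np.float32)); print('rim',c,s,a,np.deg2rad(a),len(rim))
    print(cv2.boxPoints((c,s,a)))
    # board height
    b=(cv2.inRange(hsv,(10,40,120),(28,200,255))>0)&ws; print('board z',np.percentile(P[b][:,2],[5,25,50,75,95]))
    hi=P[ws&(P[...,2]>.115)&(P[...,2]<.3)]; print('high',len(hi),hi.min(0),hi.max(0))
    for nm,lo,h in(('tin',(22,150,120),(35,255,255)),('red',(0,170,120),(6,255,255))):
        k=(cv2.inRange(hsv,lo,h)>0)&(P[...,0]>0.2)&(P[...,0]<1)&(abs(P[...,1])<.5); print(nm,k.sum(),np.median(P[k],0) if k.any() else '')
for f in('top0','scene0'):
    c=cv2.imread('pics/'+f+'.png'); x=c[120:245,150:400] if f[0]=='t' else c[105:225,200:340]
    cv2.imwrite('pics/crop_'+f+'.png',cv2.resize(x,None,fx=3.2 if f[0]=='t' else 5,fy=3.2 if f[0]=='t' else 5,interpolation=cv2.INTER_CUBIC)[:600,:800])
E
```

```text
top0 4248 [0.03881829 0.04014765 0.04260192 0.08401311 0.09128012]
rim (0.4788843095302582, -0.05345100909471512) (0.18522214889526367, 0.14380598068237305) 83.36772918701172 1.45504136422433 392
[[ 0.39676625 -0.13713777]
 [ 0.53960985 -0.15374687]
 [ 0.5610024   0.03023575]
 [ 0.41815877  0.04684485]]
board z [-0.00085285  0.00223929  0.03397083  0.03558795  0.03779263]
high 2337 [ 0.42828703 -0.15637025  0.11509233] [0.5662302  0.05145876 0.23794175]
tin 124 [ 0.36816816 -0.05594259  0.05724648]
red 266 [0.42893868 0.21383318 0.03831384]
scene0 2243 [0.04004778 0.04275215 0.06444488 0.08514326 0.08949762]
rim (0.4775560796260834, -0.05170654505491257) (0.19323579967021942, 0.14115092158317566) 83.50013732910156 1.4573523222602462 323
[[ 0.39649707 -0.1397142 ]
 [ 0.53674066 -0.15569259]
 [ 0.5586151   0.03630111]
 [ 0.4183715   0.0522795 ]]
board z [-0.0011147   0.0011837   0.03415504  0.03527274  0.03692276]
high 2405 [ 0.4272279  -0.15803999  0.11524548] [0.56707332 0.0509626  0.2331181 ]
tin 174 [ 0.3669299  -0.05415685  0.05724228]
red 312 [0.43528315 0.22150458 0.03743607]
```

View pics/crop_top0.png

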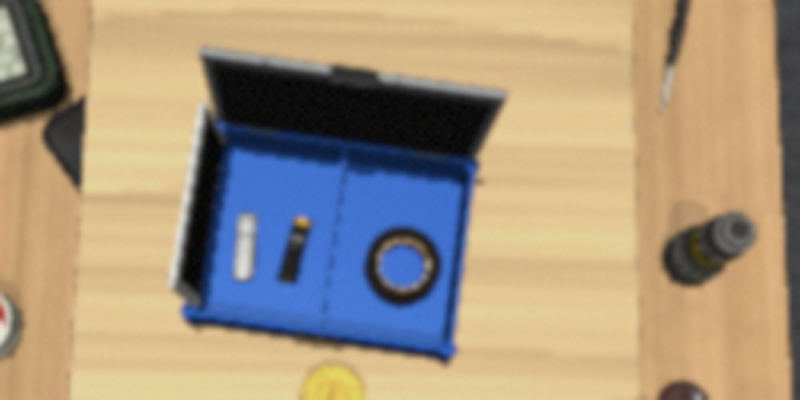

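View pics/crop_scene0.png

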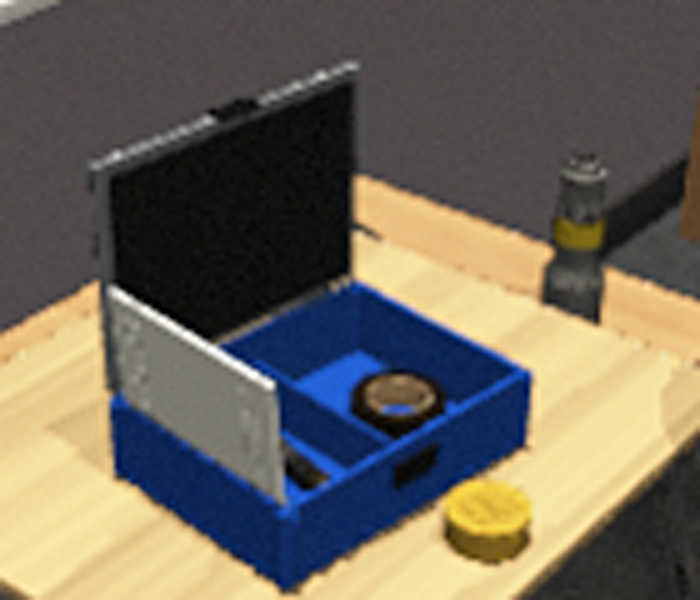

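```bash
cat >> h.py <<'E'
C=np.array([.478,-.0525,.034]); YAW=-0.1145
c,s=np.cos(YAW),np.sin(YAW); RC=np.array([[c,-s,0],[s,c,0],[0,0,1]])
def tocase(P): return (P-C)@RC
def toworld(p): return np.asarray(p)@RC.T+C
E
python3 - <<'E'
from h import *
for f in('top0','scene0'):
    d=load(f); Q=tocase(cloud(d))*1000
    hi=(Q[...,2]>75)&(abs(Q[...,0])<160)&(abs(Q[...,1])<150)
    lid=Q[hi&(Q[...,0]>66)]; fl=Q[hi&(Q[...,0]<55)&(Q[...,1]>60)]
    k=lid[abs(lid[:,1])<80]
    print(f,'lid y',np.percentile(lid[:,1],[1,99]),'z',lid[:,2].max(),'x-z fit',np.polyfit(k[:,2],k[:,0],1))
    for z in(90,130,170,190): 
        b=k[abs(k[:,2]-z)<8]; print('  ',z,np.round(np.percentile(b[:,0],[5,50,95]),1),len(b))
    print(' flap x',np.percentile(fl[:,0],[1,99]),'z',np.percentile(fl[:,2],[1,99]))
    for z in(80,100,115,125): 
        b=fl[abs(fl[:,2]-z)<6]; print('  ',z,np.round(np.percentile(b[:,1],[5,50,95]),1) if len(b) else '',len(b))
    print(' tape etc z max in -y half', np.percentile(Q[(abs(Q[...,0])<60)&(Q[...,1]<-10)&(Q[...,1]>-85)][:,2],[50,95,99]))
    o=tocase(onplane(d,[[371,196]] if f[0]=='t' else [[316,150]],.06)[0]); print(' torch',o*1000)
E
```

```text
top0 lid y [-93.32789836  91.15366009] z 203.94175324885026 x-z fit [3.85053055e-02 6.52031944e+01]
   90 [68.6 69.4 70.3] 152
   130 [69.1 69.9 70.6] 171
   170 [69.5 70.4 71.1] 203
   190 [70.  73.6 78.4] 439
 flap x [-59.90930502  54.06482091] z [ 76.01076692 131.37084204]
   80 [86.9 87.5 90.1] 55
   100 [88.5 89.2 91.1] 63
   115 [89.9 90.9 93.4] 84
   125 [91.3 93.9 97.2] 196
 tape etc z max in -y half [ 8.51841011 27.28702327 28.86381857]
 torch [  40.30079912 -275.21844309   26.        ]
scene0 lid y [-94.48628594  92.32924594] z 199.11810310307112 x-z fit [1.72228481e-02 6.70596577e+01]
   90 [66.9 68.9 70.8] 164
   130 [67.4 69.4 71.2] 214
   170 [67.1 68.9 71. ] 238
   190 [67.6 71.7 75.5] 249
 flap x [-61.21161657  53.50854582] z [ 75.47738203 129.68621441]
   80 [90.4 91.8 93.4] 102
   100 [92.3 93.6 95. ] 107
   115 [93.7 94.9 96.3] 117
   125 [92.7 95.4 97.1] 134
 tape etc z max in -y half [21.92177247 27.44254835 28.10170375]
 torch [  47.45317493 -293.32222686   26.        ]
```

Emit:
apply_moves(dp=[[0,0,-0.4],[-0.4,0,-0.05],[-0.4,0,0],[-0.4,0,0],[0,-0.4,0],[0,-0.4,0],[0,-0.4,0],[0,-0.4,0],[0,-0.4,0],[0,-0.4,0]], twist=[[0,0,0],[0,0,0],[0,0,0],[0,0,0],[0,0,-0.045],[0,0,-0.045],[0,0,-0.045],[0,0,-0.045],[0,0,-0.045],[0,0,-0.045]], jaw=[255,255,255,255,255,255,255,255,255,255])

```text
clock: 1.15
tcp_pos: [0.3953, -0.3594, 0.4559]
orientation: [-2.944, 1.095, 0.011]
contact_force: [1.3, -0.1, -0.5]
grip_width: 0.0001
```

```bash
cat >> h.py <<'E'
from scipy.spatial.transform import Rotation as Ro
TIP=.173
def RT(yaw): return Ro.from_euler('z',yaw)*Ro.from_euler('x',np.pi)
def plan(tips,nrows,yaw=YAW,lead=0.0):
    """tips: list of case-frame tip positions (mm); prints total delta and per-row units from current"""
    o=r.get_obs(); p=o['tcp_pos']; R=Ro.from_rotvec(o['orientation'])
    print('t',o['clock'],'tip case mm',np.round(tocase(p+R.apply([0,0,TIP]))*1000,1),'F',np.round(o['contact_force'],1),'Fcase',np.round(o['contact_force']@RC,1))
    T=RT(yaw)
    for t,n in zip(tips,nrows):
        q=toworld(np.array(t)/1000)-T.apply([0,0,TIP])
        d=R.inv().apply(q-p)/.12; w=(R.inv()*T).as_rotvec()/np.deg2rad(120)
        print('to',t,'dp tot',np.round(d,3),'per row',np.round(d/n,3),'tw',np.round(w,4),np.round(w/n,4),'tcp',np.round(q,3)); p=q;R=T
E
python3 -c "
from h import *
plan([(-15,140,220),(-15,140,104)],[9,3])"
```

```text
t 1.15 tip case mm [ -48.3 -314.   248.9] F [ 1.3 -0.1 -0.5] Fcase [ 1.3  0.1 -0.5]
to (-15, 140, 220) dp tot [-1.907 -3.281  0.246] per row [-0.212 -0.365  0.027] tw [ 1.000e-04  3.500e-03 -2.853e-01] [ 0.      0.0004 -0.0317] tcp [0.479 0.088 0.427]
to (-15, 140, 104) dp tot [ 0.    -0.     0.967] per row [ 0.    -0.     0.322] tw [0. 0. 0.] [0. 0. 0.] tcp [0.479 0.088 0.311]
```

Emit:
apply_moves(dp=[[-0.15,-0.37,0],[-0.15,-0.37,0],[-0.1,-0.38,0],[-0.05,-0.38,0],[0,-0.4,0.02],[0,-0.4,0.02],[0,-0.4,0.02],[0,-0.4,0.02],[0,-0.3,0.02]], twist=[[0,0,-0.07],[0,0,-0.07],[0,0,-0.07],[0,0,-0.07],[0,0,0],[0,0,0],[0,0,0],[0,0,0],[0,0,0]], jaw=[255,255,255,255,255,255,255,255,255])

```text
clock: 2.05
tcp_pos: [0.4587, 0.0699, 0.4443]
orientation: [-3.135, 0.163, 0.004]
contact_force: [0.0, 0.3, -0.1]
grip_width: -0.0002
```

```bash
python3 -c "
from h import *
plan([(-15,140,220),(-15,140,104)],[2,3])"
```

```text
t 2.05 tip case mm [-33.6 119.7 237.3] F [ 0.   0.3 -0.1] Fcase [-0.   0.3 -0.1]
to (-15, 140, 220) dp tot [ 0.154 -0.17   0.144] per row [ 0.077 -0.085  0.072] tw [-0.0009  0.0013  0.0052] [-0.0005  0.0006  0.0026] tcp [0.479 0.088 0.427]
to (-15, 140, 104) dp tot [ 0.    -0.     0.967] per row [ 0.    -0.     0.322] tw [0. 0. 0.] [0. 0. 0.] tcp [0.479 0.088 0.311]
```

Emit:
apply_moves(dp=[[0.08,-0.1,0.07],[0.08,-0.1,0.07],[0,0,0.33],[0,0,0.33],[0,0,0.3],[0,0,0]], twist=[[0,0,0],[0,0,0],[0,0,0],[0,0,0],[0,0,0],[0,0,0]], jaw=[255,255,255,255,255,255])

```text
clock: 2.65
tcp_pos: [0.4804, 0.1014, 0.3097]
orientation: [-3.133, 0.143, -0.003]
contact_force: [-0.3, 0.4, -0.6]
grip_width: 0.0
```

```bash
python3 -c "
from h import *
plan([(-15,108,104)],[2])
for n in('scene','top','wrist'): grab(n,n+'1')
a=cv2.imread('pics/scene1.png')[90:240,190:340];b=cv2.imread('pics/top1.png')[110:260,150:350]
cv2.imwrite('pics/c1.png',np.hstack([cv2.resize(a,(400,400)),cv2.resize(b,(400,300))[:,:] if 0 else cv2.resize(b[:,:150],(400,400))]))"
```

```text
t 2.65 tip case mm [-14.9 154.2 102.7] F [-0.3  0.4 -0.6] Fcase [-0.4  0.4 -0.6]
to (-15, 108, 104) dp tot [-0.007  0.377 -0.013] per row [-0.004  0.188 -0.007] tw [-0.0027 -0.0007  0.0111] [-0.0013 -0.0003  0.0056] tcp [0.475 0.057 0.311]
```

View pics/c1.png

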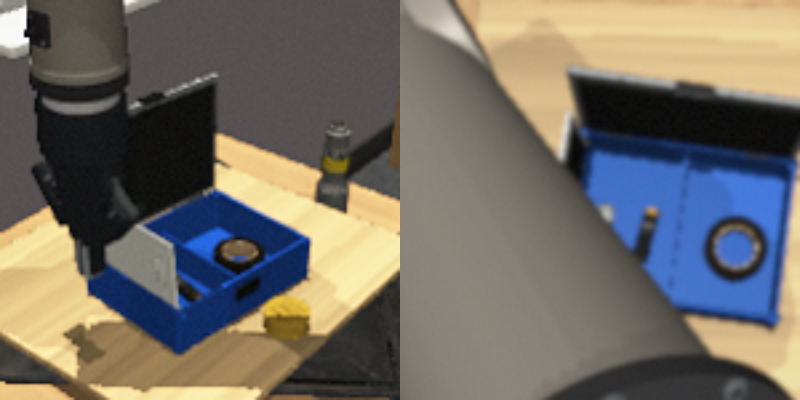

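View pics/wrist1.png

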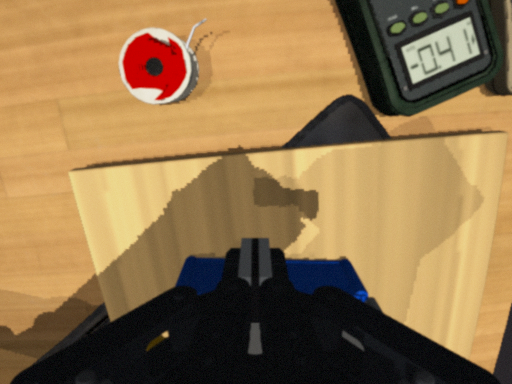

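Emit:
apply_moves(dp=[[0,0.18,-0.01],[0,0.18,0],[0,0.09,0],[0,0.09,0.01],[0,0.07,0.02],[0,0.07,0.03],[0,0,0]], twist=[[0,0,0.005],[0,0,0.005],[0,0,0],[0,0,0],[0,0,0],[0,0,0],[0,0,0]], jaw=[255,255,255,255,255,255,255])

```text
clock: 3.5
tcp_pos: [0.478, 0.0207, 0.3182]
orientation: [-3.125, 0.174, -0.047]
contact_force: [-0.4, 0.8, -0.5]
grip_width: 0.0003
```

```bash
python3 -c "
from h import *
plan([(-15,55,86),(-15,44,71),(-15,38,48)],[2,2,2])
grab('scene','scene2')
a=cv2.imread('pics/scene2.png')[90:240,190:340]
cv2.imwrite('pics/c2.png',cv2.resize(a,(500,500)))"
```

```text
t 3.5 tip case mm [ -3.4  74.9 111.3] F [-0.4  0.8 -0.5] Fcase [-0.5  0.7 -0.5]
to (-15, 55, 86) dp tot [-0.062  0.15   0.206] per row [-0.031  0.075  0.103] tw [-0.0061 -0.0139  0.0015] [-0.0031 -0.0069  0.0007] tcp [0.469 0.004 0.293]
to (-15, 44, 71) dp tot [-0.     0.092  0.125] per row [-0.     0.046  0.063] tw [0. 0. 0.] [0. 0. 0.] tcp [ 0.468 -0.007  0.278]
to (-15, 38, 48) dp tot [-0.     0.05   0.192] per row [-0.     0.025  0.096] tw [0. 0. 0.] [0. 0. 0.] tcp [ 0.467 -0.013  0.255]
```

View pics/c2.png

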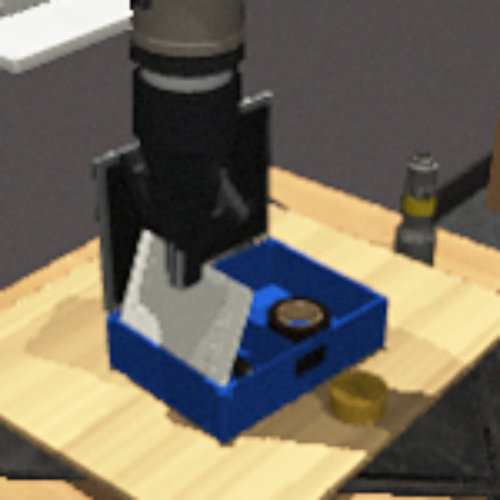

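Emit:
apply_moves(dp=[[-0.04,0.08,0.1],[-0.03,0.07,0.11],[0,0.05,0.07],[0,0.05,0.07],[0,0,0]], twist=[[-0.003,-0.007,0],[-0.003,-0.007,0],[0,0,0],[0,0,0],[0,0,0]], jaw=[255,255,255,255,255])

```text
clock: 4.05
tcp_pos: [0.4659, -0.0086, 0.2714]
orientation: [-3.136, 0.17, 0.006]
contact_force: [-0.4, -0.9, -0.2]
grip_width: -0.0002
```

```bash
python3 -c "
from h import *
plan([(-15,38,60),(-15,38,48)],[1,1])"
```

```text
t 4.05 tip case mm [-17.7  42.3  64.4] F [-0.4 -0.9 -0.2] Fcase [-0.3 -0.9 -0.2]
to (-15, 38, 60) dp tot [0.017 0.035 0.037] per row [0.017 0.035 0.037] tw [-0.0002  0.002   0.0029] [-0.0002  0.002   0.0029] tcp [ 0.467 -0.013  0.267]
to (-15, 38, 48) dp tot [ 0.  -0.   0.1] per row [ 0.  -0.   0.1] tw [0. 0. 0.] [0. 0. 0.] tcp [ 0.467 -0.013  0.255]
```

Emit:
apply_moves(dp=[[0,0.04,0.04],[0,0.01,0.04],[0,0,0.03],[0,0,0.02],[0,0,0]], twist=[[0,0,0],[0,0,0],[0,0,0],[0,0,0],[0,0,0]], jaw=[255,255,255,255,255])

```text
clock: 4.55
tcp_pos: [0.4654, -0.0149, 0.2554]
orientation: [3.137, -0.17, -0.007]
contact_force: [-3.1, -0.9, 7.5]
grip_width: 0.0002
```

```bash
python3 -c "
from h import *
plan([(-15,38,46)],[1])"
```

```text
t 4.55 tip case mm [-17.5  35.8  48.4] F [-3.1 -0.9  7.5] Fcase [-3.  -1.2  7.5]
to (-15, 38, 46) dp tot [ 0.015 -0.018  0.02 ] per row [ 0.015 -0.018  0.02 ] tw [0.0003 0.002  0.0029] [0.0003 0.002  0.0029] tcp [ 0.467 -0.013  0.253]
```

Emit:
apply_moves(dp=[[0,0,0.015],[0,0,0.01],[0,0,-0.2],[0,0,-0.4],[0,0,-0.4],[0,0,-0.4],[0,0,-0.1]], twist=[[0,0,0],[0,0,0],[0,0,0],[0,0,0],[0,0,0],[0,0,0],[0,0,0]], jaw=[255,255,255,255,255,255,255])

```text
clock: 5.25
tcp_pos: [0.4658, -0.0122, 0.4402]
orientation: [3.134, -0.164, -0.014]
contact_force: [1.0, 0.7, -0.3]
grip_width: -0.0003
```

```bash
python3 -c "
from h import *
plan([(-15,38,225)],[1])
d=grab('scene','scene3'); grab('wrist','wrist3'); Q=tocase(cloud(d))*1000
hsv=cv2.cvtColor(d['color'],cv2.COLOR_RGB2HSV)
m=(abs(Q[...,0])<58)&(Q[...,1]>6)&(Q[...,1]<82)&(Q[...,2]<100)&(hsv[...,1]<60)
for y in (15,35,55,75):
  k=m&(abs(Q[...,1]-y)<10); print(y,k.sum(),np.percentile(Q[k][:,2],[5,50,95]) if k.any() else '')
a=cv2.imread('pics/scene3.png')[90:240,190:340]
cv2.imwrite('pics/c3.png',np.hstack([cv2.resize(a,(400,400)),cv2.resize(cv2.imread('pics/wrist3.png'),(400,400))]))"
```

```text
t 5.25 tip case mm [-18.2  38.  233.2] F [ 1.   0.7 -0.3] Fcase [ 0.9  0.8 -0.3]
to (-15, 38, 225) dp tot [0.015 0.005 0.068] per row [0.015 0.005 0.068] tw [0.0017 0.0042 0.0047] [0.0017 0.0042 0.0047] tcp [ 0.467 -0.013  0.432]
15 162 [47.18601482 48.94987623 50.67167063]
35 175 [47.4449318  49.02189164 50.67627069]
55 184 [47.66626166 48.99915062 50.3857628 ]
75 161 [47.45611003 49.0516331  50.6669609 ]
```

View pics/c3.png

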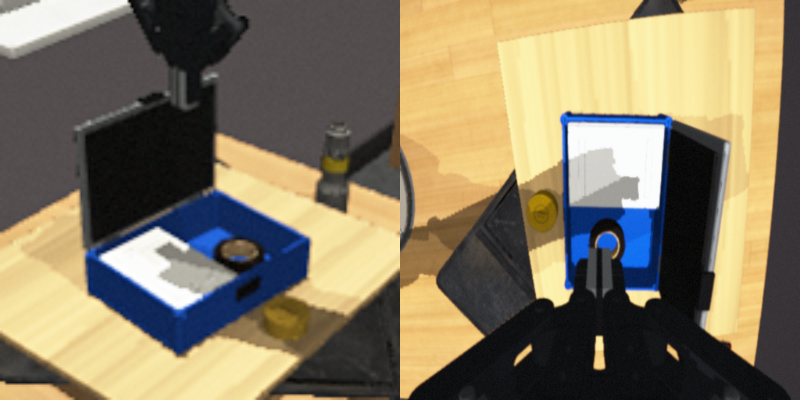

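Emit:
apply_moves(dp=[[0.3,0.08,0],[0.3,0.08,0],[0.3,0.08,0],[0.3,0.07,0],[0,0,0]], twist=[[0,0.002,0.002],[0,0.002,0.002],[0,0,0],[0,0,0],[0,0,0]], jaw=[255,255,255,255,255])

```text
clock: 5.85
tcp_pos: [0.606, -0.0671, 0.4247]
orientation: [3.129, -0.176, -0.027]
contact_force: [-0.6, 0.8, -0.6]
grip_width: -0.0001
```

```bash
python3 -c "
from h import *
plan([(130,0,230),(130,0,170),(91,0,170)],[1,2,2])"
```

```text
t 5.85 tip case mm [125.9  -1.4 217.8] F [-0.6  0.8 -0.6] Fcase [-0.7  0.7 -0.6]
to (130, 0, 230) dp tot [ 0.008  0.002 -0.102] per row [ 0.008  0.002 -0.102] tw [0.0042 0.0079 0.0011] [0.0042 0.0079 0.0011] tcp [ 0.607 -0.067  0.437]
to (130, 0, 170) dp tot [ 0.  -0.   0.5] per row [ 0.   -0.    0.25] tw [0. 0. 0.] [0. 0. 0.] tcp [ 0.607 -0.067  0.377]
to (91, 0, 170) dp tot [-0.325 -0.    -0.   ] per row [-0.162 -0.    -0.   ] tw [0. 0. 0.] [0. 0. 0.] tcp [ 0.568 -0.063  0.377]
```

Emit:
apply_moves(dp=[[0.04,0,0.2],[0,0,0.18],[0,0,0]], twist=[[0.002,0.004,0],[0.002,0.004,0],[0,0,0]], jaw=[255,255,255])

```text
clock: 6.15
tcp_pos: [0.6089, -0.0671, 0.3703]
orientation: [-3.136, 0.174, 0.015]
contact_force: [-0.1, 0.5, -0.9]
grip_width: -0.0
```

```bash
python3 -c "
from h import *
plan([(91,0,170),(60,0,167)],[2,2])
grab('scene','scene4')
a=cv2.imread('pics/scene4.png')[90:240,190:340]
cv2.imwrite('pics/c4.png',cv2.resize(a,(500,500)))"
```

```text
t 6.15 tip case mm [130.1   0.6 163.3] F [-0.1  0.5 -0.9] Fcase [-0.2  0.5 -0.9]
to (91, 0, 170) dp tot [-0.34   0.002 -0.052] per row [-0.17   0.001 -0.026] tw [-0.0003  0.0045  0.0017] [-0.0002  0.0022  0.0009] tcp [ 0.568 -0.063  0.377]
to (60, 0, 167) dp tot [-0.258 -0.     0.025] per row [-0.129 -0.     0.013] tw [0. 0. 0.] [0. 0. 0.] tcp [ 0.538 -0.059  0.374]
```

View pics/c4.png

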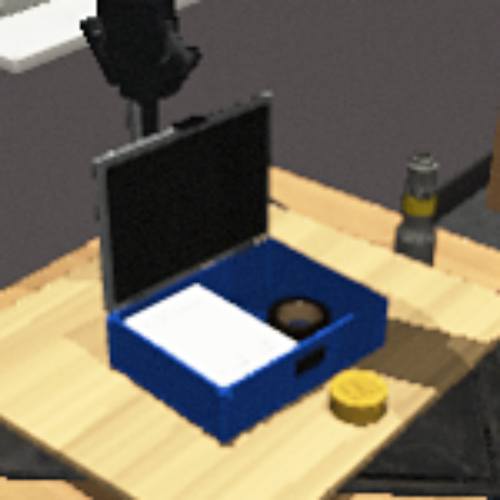

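Emit:
apply_moves(dp=[[-0.17,0,-0.02],[-0.17,0,-0.01],[-0.13,0,0],[-0.13,0,0.01],[-0.13,0,0.04],[-0.13,0,0.06],[0,0,0]], twist=[[0,0.002,0],[0,0.002,0],[0,0,0],[0,0,0],[0,0,0],[0,0,0],[0,0,0]], jaw=[255,255,255,255,255,255,255])

```text
clock: 6.9
tcp_pos: [0.5026, -0.0527, 0.3654]
orientation: [3.136, -0.168, 0.007]
contact_force: [-0.0, 0.7, 0.7]
grip_width: 0.0002
```

```bash
python3 -c "
from h import *
plan([(1,0,134),(-16,0,110)],[2,2])
grab('scene','scene5')
a=cv2.imread('pics/scene5.png')[90:240,190:340]
cv2.imwrite('pics/c5.png',cv2.resize(a,(500,500)))"
```

```text
t 6.9 tip case mm [ 25.3   2.5 158.4] F [-0.   0.7  0.7] Fcase [-0.1  0.7  0.7]
to (1, 0, 134) dp tot [-0.196  0.02   0.203] per row [-0.098  0.01   0.101] tw [ 0.0005 -0.0023  0.0035] [ 0.0002 -0.0011  0.0017] tcp [ 0.479 -0.053  0.341]
to (-16, 0, 110) dp tot [-0.142  0.     0.2  ] per row [-0.071  0.     0.1  ] tw [0. 0. 0.] [0. 0. 0.] tcp [ 0.462 -0.051  0.317]
```

View pics/c5.png

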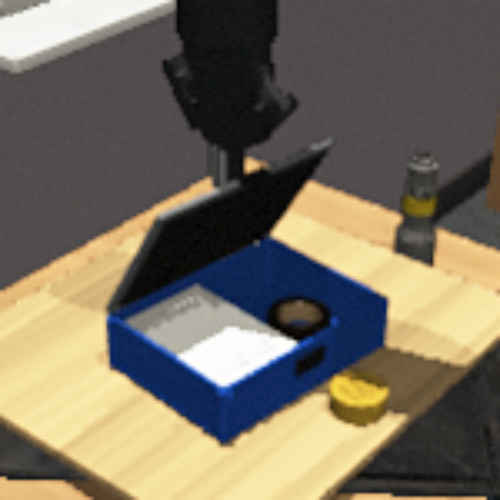

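Emit:
apply_moves(dp=[[-0.1,0.01,0.1],[-0.1,0.01,0.1],[-0.07,0,0.1],[-0.06,0,0.1],[0,0,0]], twist=[[0,-0.001,0],[0,-0.001,0],[0,0,0],[0,0,0],[0,0,0]], jaw=[255,255,255,255,255])

```text
clock: 7.45
tcp_pos: [0.4692, -0.0501, 0.3215]
orientation: [3.137, -0.168, 0.021]
contact_force: [-0.1, -0.3, 0.3]
grip_width: -0.0002
```

```bash
python3 -c "
from h import *
plan([(-26,0,84),(-29,0,62)],[2,2])"
```

```text
t 7.45 tip case mm [ -6.6   1.5 114.5] F [-0.1 -0.3  0.3] Fcase [-0.1 -0.3  0.3]
to (-26, 0, 84) dp tot [-0.145  0.011  0.252] per row [-0.073  0.005  0.126] tw [-0.0002 -0.0065  0.0037] [-0.0001 -0.0033  0.0018] tcp [ 0.452 -0.05   0.291]
to (-29, 0, 62) dp tot [-0.025  0.     0.183] per row [-0.013  0.     0.092] tw [0. 0. 0.] [0. 0. 0.] tcp [ 0.449 -0.049  0.269]
```

Emit:
apply_moves(dp=[[-0.06,0.01,0.1],[-0.06,0,0.1],[-0.03,0,0.08],[-0.02,0,0.05],[0,0,0]], twist=[[0,-0.003,0],[0,-0.003,0],[0,0,0],[0,0,0],[0,0,0]], jaw=[255,255,255,255,255])

```text
clock: 7.95
tcp_pos: [0.4506, -0.0488, 0.2804]
orientation: [-3.136, 0.167, -0.007]
contact_force: [-0.4, -1.0, 0.1]
grip_width: 0.0001
```

```bash
python3 -c "
from h import *
plan([(-29,0,62)],[2])
grab('scene','scene6')
a=cv2.imread('pics/scene6.png')[90:240,190:340]
cv2.imwrite('pics/c6.png',cv2.resize(a,(500,500)))"
```

```text
t 7.95 tip case mm [-26.9   0.8  73.4] F [-0.4 -1.   0.1] Fcase [-0.3 -1.   0.1]
to (-29, 0, 62) dp tot [-0.012  0.005  0.095] per row [-0.006  0.002  0.048] tw [-0.0006 -0.0022  0.0037] [-0.0003 -0.0011  0.0019] tcp [ 0.449 -0.049  0.269]
```

View pics/c6.png

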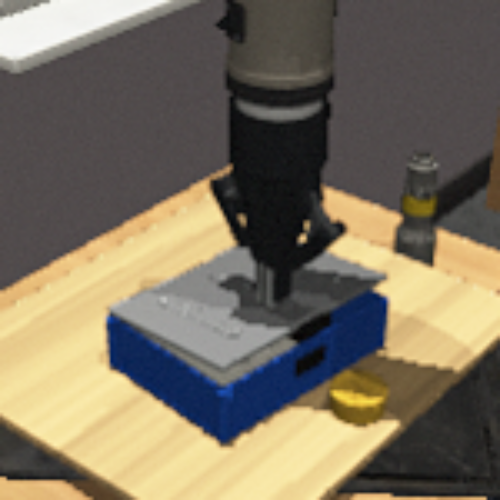

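Emit:
apply_moves(dp=[[0,0,0.04],[0,0,0.03],[0,0,0.02],[0,0,0.015],[0,0,0]], twist=[[0,0,0],[0,0,0],[0,0,0],[0,0,0],[0,0,0]], jaw=[255,255,255,255,255])

```text
clock: 8.5
tcp_pos: [0.4515, -0.0486, 0.2684]
orientation: [-3.137, 0.168, -0.008]
contact_force: [-3.3, 0.4, 5.2]
grip_width: 0.0001
```

```bash
python3 -c "
from h import *
plan([(-29,0,60)],[2])"
```

```text
t 8.5 tip case mm [-25.9   0.9  61.4] F [-3.3  0.4  5.2] Fcase [-3.3  0.   5.2]
to (-29, 0, 60) dp tot [-0.018  0.007  0.012] per row [-0.009  0.003  0.006] tw [-0.0002 -0.0026  0.0036] [-0.0001 -0.0013  0.0018] tcp [ 0.449 -0.049  0.267]
```

Emit:
apply_moves(dp=[[0,0,0.02],[0,0,0.03],[0,0,0.02]], twist=[[0,0,0],[0,0,0],[0,0,0]], jaw=[255,255,255])

```text
clock: 8.8
tcp_pos: [0.452, -0.0472, 0.2679]
orientation: [3.129, -0.169, 0.005]
contact_force: [-13.8, 0.4, 36.1]
grip_width: 0.0002
```

Emit:
apply_moves(dp=[[0,0,-0.15],[0,0,-0.4],[0,0,-0.4],[0,0,-0.4],[0,0.4,-0.2],[0,0.4,0],[0,0.4,0],[0,0.4,0],[0,0.3,0],[0,0,0]], twist=[[0,0,0],[0,0,0],[0,0,0],[0,0,0],[0,0,0.03],[0,0,0.03],[0,0,0.03],[0,0,0.03],[0,0,0.03],[0,0,0]], jaw=[255,255,255,255,255,255,255,255,255,255])

```text
clock: 9.8
tcp_pos: [0.4001, -0.269, 0.466]
orientation: [3.058, -0.664, 0.025]
contact_force: [-0.2, 0.2, -0.0]
grip_width: 0.0002
```

```bash
python3 -c "
from h import *
plan([],[])
for n in('scene','top'):
  d=grab(n,n+'7'); Q=tocase(cloud(d))*1000
  for x in (-60,-30,0,30,60):
    for yy in (-60,60):
      k=(abs(Q[...,0]-x)<7)&(abs(Q[...,1]-yy)<15)&(Q[...,2]<110)&(Q[...,2]>20); print(n,x,yy,k.sum(),np.round(np.median(Q[k][:,2]),1) if k.any() else '')
  P=cloud(d);hsv=cv2.cvtColor(d['color'],cv2.COLOR_RGB2HSV)
  for nm,lo,h in(('tin',(22,150,120),(35,255,255)),('red',(0,170,120),(6,255,255))):
        k=(cv2.inRange(hsv,lo,h)>0)&(P[...,0]>0.2)&(P[...,0]<1)&(abs(P[...,1])<.5); print(nm,k.sum(),np.median(P[k],0) if k.any() else '')
a=cv2.imread('pics/scene7.png');b=cv2.imread('pics/top7.png')
cv2.imwrite('pics/c7.png',np.hstack([cv2.resize(a[90:240,190:340],(400,400)),cv2.resize(b[80:280,100:400],(400,400))]))"
```

```text
t 9.8 tip case mm [ -50.2 -226.4  259.1] F [-0.2  0.2 -0. ] Fcase [-0.2  0.2 -0. ]
scene -60 -60 35 62.1
scene -60 60 44 61.9
scene -30 -60 29 62.6
scene -30 60 35 62.4
scene 0 -60 25 62.5
scene 0 60 37 62.1
scene 30 -60 25 62.5
scene 30 60 32 61.9
scene 60 -60 23 62.0
scene 60 60 29 62.4
tin 162 [ 0.3673229  -0.05446615  0.05726174]
red 299 [0.43456469 0.22040427 0.0377225 ]
top -60 -60 84 62.0
top -60 60 86 61.8
top -30 -60 85 61.8
top -30 60 83 62.3
top 0 -60 81 62.2
top 0 60 78 62.5
top 30 -60 81 62.2
top 30 60 82 62.4
top 60 -60 78 61.9
top 60 60 76 61.9
tin 174 [ 0.36823092 -0.05411362  0.0575719 ]
red 260 [0.42808024 0.21308824 0.03828831]
```

View pics/c7.png

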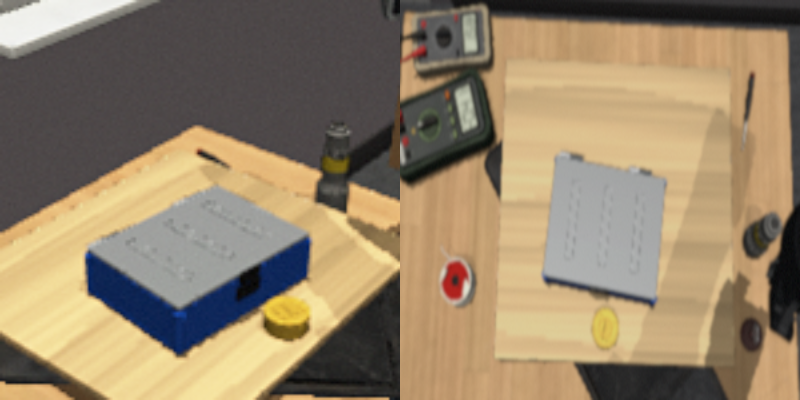

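```bash
python3 -c "
from h import *
print(abs(r.get_obs()['qvel']).max()); print(r.hand_in())"
```

```text
0.04642465252614047
the job is handed in; nothing more can be done
None
```

The case is closed and the job is handed in. With the gripper shut, I pushed the flap down from its outer side with the fingertips. Then I went over the lid, swung it shut from behind and pressed it down.

**Flap:** measured in the scene camera before I closed the lid, it lay flat at about 49 mm at all four places checked; the text gives 48 mm.

**Lid:** it lies level at about 62 mm in both cameras at ten places; 61 mm is fully shut, and the difference is within the 2 mm calibration.

**Surroundings:** the tin and spool measured within about 2 mm of where they started. I judged the torch only from the pictures, where it stands as before. The arm ended clear, with about 0 N on the tool, at 9.8 s.

**Rougher than intended:** the last downward press on the lid reached about 36 N at the fingertips, more than I meant. The 40 N limit is for the arm and gripper body; the wrist stayed well under 120 N. The arm still had a small drift (0.046 rad/s) when I handed in, far from everything.

**Not checked:** I could not look under the closed lid, so where the batteries and tape lie now was not checked.

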